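# Fit the camera adapter to the photo tube of a microscope head

## Robot

A 6-joint arm with a two-finger parallel gripper is mounted at the origin on the work surface. World frame = base frame: x ahead of the robot, y to its left, z up, the work surface at z = 0. Lengths are in m, angles in rad, forces in N, time in s.
With the tool pointing down it reaches from about 0.275 to 0.825 m from the base axis. Payload 5.2 kg.
Tool frame: the origin (TCP) lies on the centre line of the jaws, within the pads' length; the fingertips stand 11 mm ahead of it and the grasp point (between the pads) lies 8 mm behind it; z points along the fingers, y is the direction in which the jaws open and shut (so a half turn about z gives the same grasp; the last joint's range is limited). The gripper opens to 93 mm and grips with 3 to 60 N. Pads are 15 mm wide; open, the fingers measure 128 mm over their backs; the gripper's body (75 mm by 188 mm) begins 65 mm behind the grasp point.
Start: joints at [0.969, 0.259, 1.535, -0, 1.348, -0.203], TCP at [0.214, 0.507, 0.23] pointing down, gripper open.
Joint ranges: [-3.14, 3.14], [-0.91, 2.08], [0.19, 2.58], [-1.22, 4.36], [0.22, 2.71], [-3.12, 3.12]. Speed limits (rad/s): [2.57, 2.57, 3.14, 3.14, 3.14, 3.14].

## Interface

Orientations are given as [roll, pitch, yaw] about the fixed x, y, z axes, in that order (R = Rz(yaw) Ry(pitch) Rx(roll)).
In Python, from station import manip gives the robot as it stands.
- The arm moves only by the tool drive_tool, never from a script. Its argument "rows" is a list of rows, each an object with "offset": the shift along the tool's x, y, z in cm, a list of three; "twist": the turn about the tool's z in rad; "grip": the finger opening in cm, from 0 to 9.3. A call has 1 to 8 rows; each row shifts and turns the commanded pose from where the row before left it, along the tool's axes as they then stand; what a row does not reach is not made up. A row lasts 1/12 s, in which the tool goes at most 41.7 mm and 7.16 degrees, less where a joint would pass 70% of its speed; a pose out of reach is approached as far as the arm can. A call with a gripper value outside its range is refused whole. The fingers move at their own pace and stop on an object; the grip force is fixed at half the most. Time passes only in rows, so rows that do not move let the fingers close. It gives the time, the measured TCP pose, the force and the opening at its end, in the units of the state.
- manip.get_state(): the state, without advancing time (a new reading comes with each control period).
- manip.read_camera(name): name is "side" or "top"; returns the picture (420x560x3 uint8, red, green, blue); there is no depth.
- manip.camera_params(name): a dict with "vertical_fov" (degrees; the focal length in pixels is half the picture's height over the tangent of half this angle, whatever the lens; pixels are square), "cx", "cy" (the principal point, pixels), "eye" and "orientation" of the camera in the world. Camera axes: x right, y up, looking along -z (the intrinsics and any distortion apply to the point x, -y, -z); pixel columns grow to the right and rows downward; lengths in m; the calibration is good to about 2 mm. A picture is of the moment at which its call begins. camera_params takes no time and is no camera call.
- manip.job_done(): hands the job in, once; it reports no verdict.
The state is a dict: "time": time; "qpos": joint angles; "joint_velocities": joint speeds; "joint_efforts": joint torques, N m; "tool_pos": TCP position; "eef_rot": TCP orientation; "contact_force": force on the tool from outside, world axes, zero at the start; "torque": the same for the moment, N m; "grip_width": opening from 0.0 (shut) to 1.0 (fully open).
Only numpy, scipy, OpenCV 4.12 (cv2) and the standard library are available. Lean on these libraries where they do the work, as an engineer would, in place of code of your own. Each camera call takes 0.05 s, during which the arm holds its last target. There are 200 camera calls.

## Task

Take the dust cap off the photo tube of the microscope head, stand it upright (open end down) in the free part of the steel tray and let go of it. Then put the knurled camera adapter over the photo tube, turn it by feel until the keyways hidden inside its collar drop over the pins of the tube, push it fully home against the sprung ring, and finish still holding it pushed home with the gripper, as the clamp screw will be tightened next. Leave everything else standing where it is.

Things in the scene. Friction and masses are not known exactly. Their poses are not given: they have to be found in the camera images.
- head: White three-tube microscope head, fixed in its black bench holder. Origin at bench height on the axis of the upright photo tube at its back; z up, x away from the eyepieces. The two black eyepieces slope up towards -x, 60 to 175 mm from the axis and 55 mm to each side of it, all lower than the tube's top; the housing is 84 mm wide, 106 mm high at most.
- tube_rim (a point): Centre of the photo tube's top edge, 155 mm above the bench; axes as head. The tube is aluminium, 36 mm in diameter, its top edge bevelled 3 mm; it stands free for 26 mm, then comes a shoulder 53 mm in diameter; the white housing begins 50 mm below the top edge.
- tube_pins (a point): Point on the tube's axis at the height of its three steel pins, 14 mm below the top edge; axes as head. The pins are round, 4 mm thick, 120 degrees apart (one 20 degrees from +x towards +y), and stick out 4 mm from the tube; their upper sides are 12 mm below the top edge.
- seat_ring (a joint): Travel (m) of the sprung steel ring, 49 mm in diameter, round the foot of the tube: 0 up (its top 18 mm below the tube's top edge), growing as it is pressed down. 3 N start it and each mm takes 1 N more; with the adapter fully home it reads 0.006 and pushes up with 9 N, so the adapter rises again unless it is held down.
- cap: Black plastic dust cap, plain and round, 44 mm in diameter, 38 mm high, 30 g. At the start it sits loosely on the photo tube, open end down, 11 mm over it, its lower edge 1 mm above the pins. Origin at the centre of its open end; z points to its closed end, so up as it sits and as it must stand in the tray.
- cap_center (a point): Centre of the dust cap, half-way up (19 mm above its open end); axes as cap.
- adapter: Camera adapter: origin at the centre of its open lower end, z up. Bore 38.4 mm wide, 24 mm deep, with three keyways, 120 degrees apart, 9 mm wide, running its full depth; they are hidden and unmarked, so found by feel. Turned wrongly, its lower end rests on the pins; the keyways pass them over about 13 degrees. A turn of up to 120 degrees, either way, always finds them.
- adapter_center (a point): Centre of the adapter, half-way up, 27 mm above its lower end. 54 mm high, about 0.2 kg; the lower 36 mm are a dark knurled collar 54 mm in diameter, the place to grip; above it a barrel, 33 to 42 mm. This point is 15 mm above the tube's top edge when the adapter rests on the pins, 9 mm when it meets the seat ring, 3 mm when fully home.
- tray: Shallow stainless steel instrument tray, fixed, 220 mm (x) by 150 mm (y), rim 14 mm high, floor and walls 3 mm thick; origin at the centre of its underside. An objective and a small bottle stand in its +x half.
- tray_free (a point): Centre of the empty -x half of the tray, on its floor, 3 mm above the bench.
- objective: Bystander, not to be moved: steel microscope objective, 29 mm in diameter, 47 mm high, standing in the tray; origin at the centre of its underside.
- oil_bottle: Bystander, not to be moved: amber glass bottle, 30 mm in diameter, 62 mm high, standing in the tray; origin at the centre of its underside.
- eyepiece: Bystander, not to be moved: black eyepiece, 41 mm in diameter at the top, 63 mm high, standing on its narrow end near the adapter; origin at the centre of its underside.
- objective_case: Bystander, not to be moved: round white case with a black lid, 45 mm in diameter, 71 mm high, near the adapter; origin at the centre of its underside.
- slide_box: Bystander, not to be moved: grey box, 87 by 177 by 35 mm; origin at the centre of its underside.
- staining_jar: Bystander, not to be moved: square glass jar, 58 mm wide, 100 mm high; origin at the centre of its underside.
- blower: Bystander, not to be moved: black rubber blower standing nozzle up, 58 mm wide, 105 mm high; origin at the centre of its underside.

How it is judged:
By the outcome, as a careful person would: the job done as asked, in the order asked, and still so for the second after the job is handed in, while the arm keeps its last pose, push and grip.
It also fails if it takes over 72 s, if anything falls off the work surface, if the arm or the gripper's body presses on something with over 40 N, if the wrist force passes 120 N, or if a joint passes its speed limit or range.

## Working session

There is one attempt and no reset: what is moved stays moved. The work goes in short steps, Python scripts to look and compute and a tool call to move; the robot and the scene stay as the last step left them, time stands still between calls to the robot, and variables do not carry over. Pictures are saved under pics/ and viewed, about 8 in all and at most 12, crops included, and the job is handed in when it is done.

Besides the shell and the picture viewer there is one more tool, called after "Emit:" as name(argument=value, ...), one argument or row to a line, values as JSON. drive_tool: Moves the arm, as the interface text tells. Its arguments: {"type":"object","properties":{"rows":{"type":"array","items":{"type":"object","properties":{"offset":{"type":"array","items":{"type":"number"}},"twist":{"type":"number"},"grip":{"type":"number"}}}}},"required":["rows"]}

```bash
mkdir -p pics; ls
python3 - <<'E'
from station import manip
import cv2
for n in("side","top"):
    im=manip.read_camera(n); cv2.imwrite(f"pics/{n}0.png",im[:,:,::-1]); print(n,manip.camera_params(n))
print(manip.get_state())
E
```

```text
pics
side {'vertical_fov': 54.941509844095904, 'cx': 283.45933857663294, 'cy': 204.25515638987918, 'eye': array([ 0.27345156, -0.78269205,  0.61351512]), 'orientation': array([ 1.04860983, -0.00769041, -0.34061343])}
top {'vertical_fov': 55.426954421426665, 'cx': 286.83587477565504, 'cy': 217.96107300210693, 'eye': array([0.48928949, 0.01563161, 1.08983495]), 'orientation': array([ 0.06366133, -0.02414037, -1.58133553])}
{'time': 0.1, 'qpos': array([ 9.69169722e-01,  2.59287877e-01,  1.53593060e+00, -1.70713476e-05,
        1.34799375e+00, -2.02773355e-01]), 'joint_velocities': array([-0.00033904, -0.0021154 , -0.0010993 ,  0.00064942, -0.00155402,
       -0.0010207 ]), 'joint_efforts': array([ 2.25987176e-03, -4.38212371e+01, -2.84645408e+01,  7.18995044e-02,
        3.61743104e-02, -9.95026585e-05]), 'tool_pos': array([0.21330753, 0.50645976, 0.22890854]), 'eef_rot': array([-3.14000290e+00, -3.09859213e-04,  2.74274294e+00]), 'contact_force': array([-0.57760308,  0.21586633, -0.24485137]), 'torque': array([-0.0293392 ,  0.01021619,  0.01666312]), 'grip_width': 1.0002892142305322}
```

View pics/top0.png

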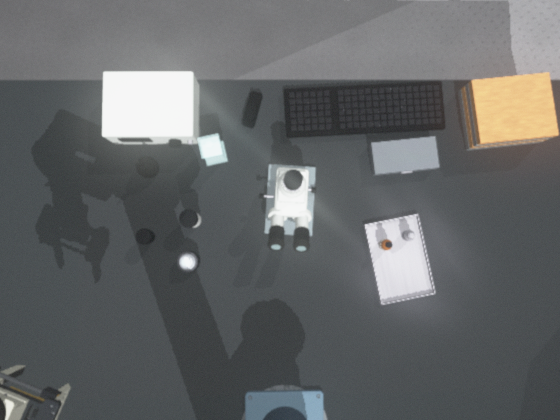

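View pics/side0.png

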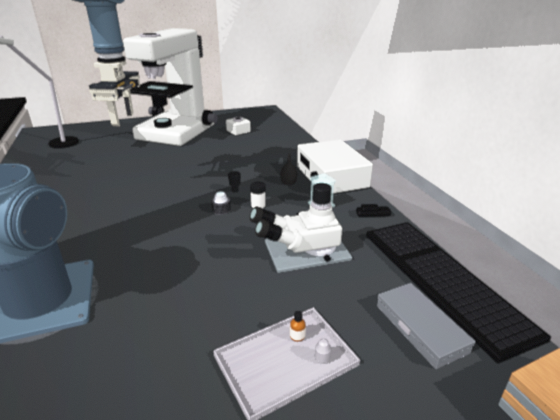

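The top view shows the cap at about (293,179), the adapter at (188,261), the eyepiece at (146,237), the case at (190,217) and the tray centred near (400,259). In the side view the cap is at about (322,193), the adapter at (222,203) and the tray centred near (288,360). Next I'll zoom in to measure.

```bash
cat > h.py <<'E'
import numpy as np, cv2
from scipy.spatial.transform import Rotation as R
from scipy.optimize import least_squares
from station import manip
P={n:manip.camera_params(n) for n in("side","top")}
def proj(n,p):
    c=P[n]; q=R.from_euler('xyz',c['orientation']).inv().apply(np.atleast_2d(p)-c['eye'])
    f=210/np.tan(np.radians(c['vertical_fov']/2))
    return np.c_[c['cx']+f*q[:,0]/-q[:,2], c['cy']-f*q[:,1]/-q[:,2]]
def ray(n,uv,z):
    c=P[n]; f=210/np.tan(np.radians(c['vertical_fov']/2))
    d=R.from_euler('xyz',c['orientation']).apply([(uv[0]-c['cx'])/f,-(uv[1]-c['cy'])/f,-1])
    return c['eye']+d*(z-c['eye'][2])/d[2]
def crop(im,x,y,w,h,s): return cv2.resize(im[y:y+h,x:x+w],None,fx=s,fy=s,interpolation=cv2.INTER_CUBIC)
E
python3 - <<'E'
from h import *
t=cv2.imread("pics/top0.png"); s=cv2.imread("pics/side0.png")
a=np.hstack([crop(t,255,150,80,60,5),crop(t,150,230,80,60,5)])
b=np.hstack([crop(s,285,170,80,60,5),crop(s,190,170,80,60,5)])
cv2.imwrite("pics/z1.png",np.vstack([a,b]))
for n in P:
    st=manip.get_state(); print(n,proj(n,st['tool_pos']))
    for u in([(293,179)] if n=='top' else [(322,188)]): print(ray(n,u,.182))
    print(ray(n,(188,261) if n=='top' else (222,195),.054))
for u in[(146,237),(190,217)]: print(ray('top',u,.065))
for u in[(365,225),(415,215),(435,294),(383,303)]: print('tray',ray('top',u,.014))
E
```

```text
side [[121.89112387 116.61733419]]
[ 0.6363933  -0.03473218  0.182     ]
[0.45225836 0.23979523 0.054     ]
top [[ 41.69742906 379.24383381]]
[ 0.63626484 -0.02196715  0.182     ]
[0.44677651 0.24459139 0.054     ]
[0.50913746 0.34855149 0.065     ]
[0.55906258 0.23764967 0.065     ]
tray [ 0.53661517 -0.22252418  0.014     ]
tray [ 0.56254485 -0.35982159  0.014     ]
tray [ 0.34915902 -0.40741182  0.014     ]
tray [ 0.32722201 -0.26613098  0.014     ]
```

View pics/z1.png

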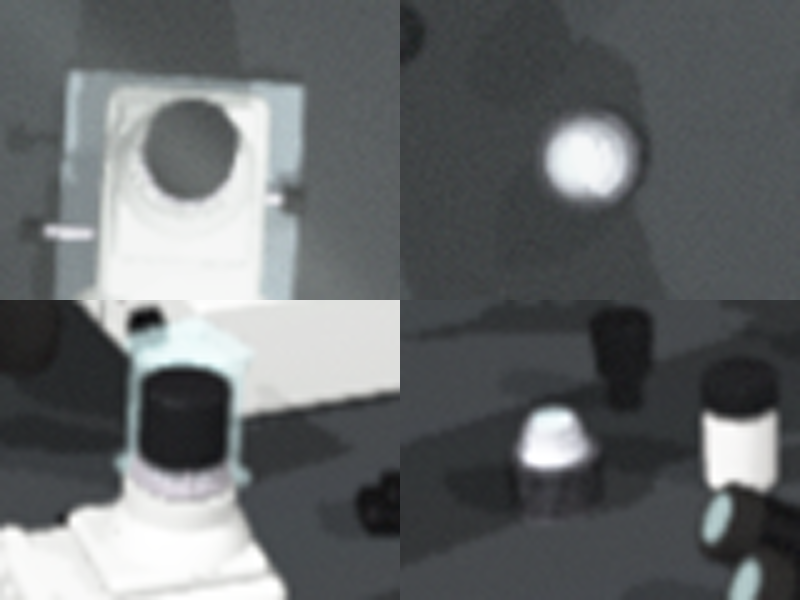

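Run:
```python
from h import *
def tri(uv):
    f=lambda p:np.r_[(proj('top',p)[0]-uv[0]),(proj('side',p)[0]-uv[1])]
    r=least_squares(f,[.5,0,.1]); return r.x,r.fun
print('cap top',tri([(293,179.6),(322,186.5)]))
print('adapter top',tri([(187.5,261.2),(220.7,192.5)]))
for p in([.635,-.025,.182],[.448,.243,.054],[.448,.243,0]): print(p,proj('top',p),proj('side',p))
for z in(.182,): print(ray('top',(293,179.6),z),ray('side',(322,186.5),z))
print(ray('top',(187.5,261.2),.054),ray('side',(220.7,192.5),.054))
t=cv2.imread("pics/top0.png"); s=cv2.imread("pics/side0.png")
cv2.imwrite("pics/z2.png",np.vstack([np.hstack([crop(t,355,205,100,105,4),crop(t,0,360,100,60,4)[:240] if 0 else cv2.copyMakeBorder(crop(t,0,360,100,60,4),0,180,0,0,cv2.BORDER_CONSTANT)]),]))
```

```text
cap top (array([ 0.63824761, -0.02317036,  0.17944218]), array([ 0.46927034, -1.28011539, -1.3739967 ,  0.17687384]))
adapter top (array([0.44796774, 0.24407235, 0.06078736]), array([ 0.11443942, -0.55547494, -0.64136557, -0.01207567]))
[0.635, -0.025, 0.182] [[294.32903842 179.53877816]] [[319.72817936 186.24948851]]
[0.448, 0.243, 0.054] [[188.6265772  260.51341627]] [[220.31202108 194.72318521]]
[0.448, 0.243, 0] [[193.04702022 259.66123082]] [[221.59619447 210.77348635]]
[ 0.63487888 -0.02195118  0.182     ] [ 0.63949192 -0.027852    0.182     ]
[0.44628088 0.24586353 0.054     ] [0.45186391 0.25600894 0.054     ]
```

View pics/z2.png

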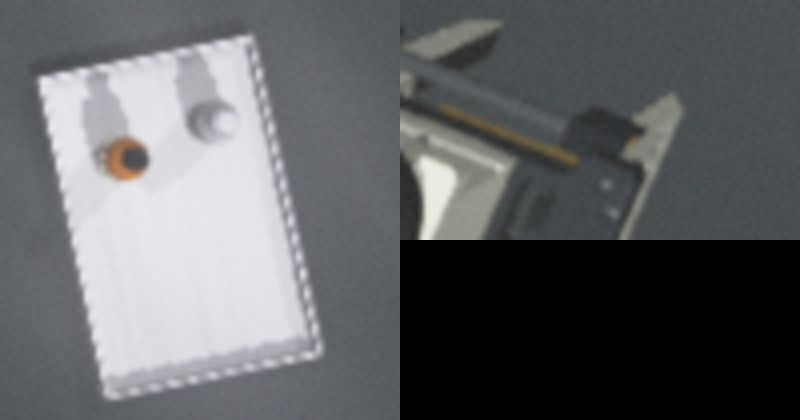

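```bash
cat >> h.py <<'E'
def go(t,p=None):
    st=manip.get_state(); r=R.from_euler('xyz',st['eef_rot']); d=r.inv().apply(np.array(t)-st['tool_pos'])*100
    print('offset cm',d.round(2),'pos',st['tool_pos'].round(4),'rot',st['eef_rot'].round(4),'q5',st['qpos'][5].round(3),'F',st['contact_force'].round(1),'t',round(st['time'],2))
E
python3 - <<'E'
from h import *
c=[ray('top',u,.014) for u in[(364.5,223.8),(418,213.8),(435.5,292.5),(381,304)]]
m=np.mean(c,0); ax=(c[0]+c[1]-c[2]-c[3])/2; print(m,ax,np.linalg.norm(ax), 'free',m-ax/4)
go([.637,-.0245,.23])
E
```

```text
[ 0.44585266 -0.31474372  0.014     ] [0.2139189 0.0400971 0.       ] 0.21764436865772438 free [ 0.39237293 -0.32476799  0.014     ]
offset cm [-59.66 -32.47  -0.08] pos [0.2133 0.5065 0.2289] rot [-3.1400e+00 -3.0000e-04  2.7427e+00] q5 -0.203 F [-0.6  0.2 -0.2] t 0.1
```

Emit:
drive_tool(
  rows=[
    {"offset": [-3.3,-1.8,0],"twist": 0,"grip": 9.3},
    {"offset": [-3.3,-1.8,0],"twist": 0,"grip": 9.3},
    {"offset": [-3.3,-1.8,0],"twist": 0,"grip": 9.3},
    {"offset": [-3.3,-1.8,0],"twist": 0,"grip": 9.3},
    {"offset": [-3.3,-1.8,0],"twist": 0,"grip": 9.3},
    {"offset": [-3.3,-1.8,0],"twist": 0,"grip": 9.3},
    {"offset": [-3.3,-1.8,0],"twist": 0,"grip": 9.3},
    {"offset": [-3.3,-1.8,0],"twist": 0,"grip": 9.3},
  ],
)

```text
time: 0.77
tool_pos: [0.4015, 0.27, 0.2294]
eef_rot: [-3.141, -0.0, 2.743]
contact_force: [0.5, 0.4, -0.6]
grip_width: 0.999
```

Emit:
drive_tool(
  rows=[
    {"offset": [-3.3,-1.8,0],"twist": 0,"grip": 9.3},
    {"offset": [-3.3,-1.8,0],"twist": 0,"grip": 9.3},
    {"offset": [-3.3,-1.8,0],"twist": 0,"grip": 9.3},
    {"offset": [-3.3,-1.8,0],"twist": 0,"grip": 9.3},
    {"offset": [-3.3,-1.8,0],"twist": 0,"grip": 9.3},
    {"offset": [-3.3,-1.8,0],"twist": 0,"grip": 9.3},
    {"offset": [-3.3,-1.8,0],"twist": 0,"grip": 9.3},
    {"offset": [-3.3,-1.8,0],"twist": 0,"grip": 9.3},
  ],
)

```text
time: 1.43
tool_pos: [0.5889, 0.0347, 0.2291]
eef_rot: [-3.141, -0.001, 2.743]
contact_force: [0.1, 1.1, 0.6]
grip_width: 1.002
```

Emit:
drive_tool(
  rows=[
    {"offset": [-3.3,-1.8,0],"twist": 0,"grip": 9.3},
    {"offset": [-3.3,-1.8,0],"twist": 0,"grip": 9.3},
    {"offset": [0,0,0],"twist": 0,"grip": 9.3},
    {"offset": [0,0,0],"twist": 0,"grip": 9.3},
    {"offset": [0,0,0],"twist": 0,"grip": 9.3},
  ],
)

```text
time: 1.85
tool_pos: [0.6345, -0.0221, 0.2288]
eef_rot: [3.142, -0.002, 2.742]
contact_force: [-0.2, -1.4, 0.4]
grip_width: 1.001
```

Run:
```python
from h import *
go([.637,-.0245,.23])
s=manip.read_camera('side')[:,:,::-1]; t=manip.read_camera('top')[:,:,::-1]
cv2.imwrite('pics/z3.png',np.vstack([crop(s,270,120,110,75,5),crop(t,235,140,110,60,5)]))
st=manip.get_state();p=st['tool_pos'];print(proj('side',[p,p+[0,0,-.011]]),proj('top',p+[0,0,-.011]))
```

```text
offset cm [-0.33 -0.12 -0.12] pos [ 0.6345 -0.0221  0.2288] rot [ 3.1415e+00 -2.1000e-03  2.7422e+00] q5 -1.382 F [-0.2 -1.4  0.4] t 1.85
[[319.83797901 166.94733121]
 [319.58498884 171.3365018 ]] [[293.2681885  177.22018212]]
```

View pics/z3.png

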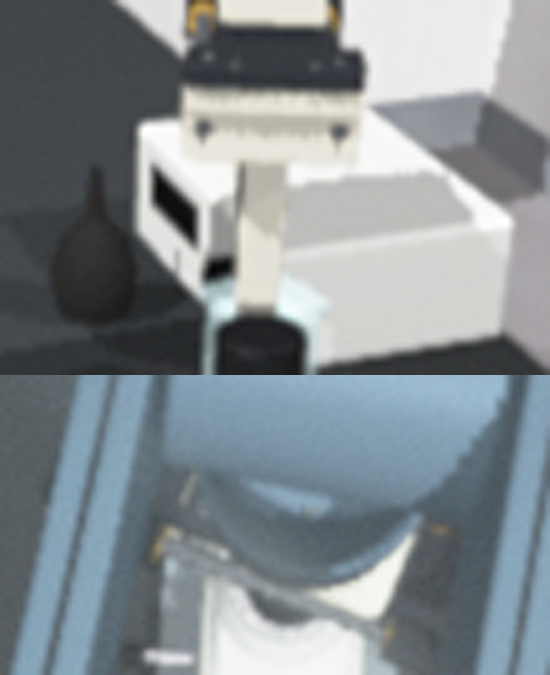

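Run:
```python
from h import *
st=manip.get_state();p=st['tool_pos'];y=R.from_euler('xyz',st['eef_rot']).apply([0,1,0])
for d in(-.0465,-.055,-.064): print(d,proj('side',p+[0,0,-.011]+d*y))
for q in([.635,-.022,.182],[.637,-.0245,.182],[.640,-.025,.182]): print(q,proj('side',q),proj('top',q))
go([.6375,-.0235,.162])
```

```text
-0.0465 [[320.01945707 180.41527708]]
-0.055 [[320.10318971 182.16497885]]
-0.064 [[320.19339376 184.04990912]]
[0.635, -0.022, 0.182] [[319.20407937 185.68846978]] [[293.02068566 179.54742363]]
[0.637, -0.0245, 0.182] [[320.42787012 186.02930759]] [[294.10079261 178.67457257]]
[0.64, -0.025, 0.182] [[321.69513198 185.93331382]] [[294.3034643  177.37514083]]
offset cm [-0.4  -0.1   6.76] pos [ 0.6343 -0.0211  0.2296] rot [ 3.1414e+00 -9.0000e-04  2.7440e+00] q5 -1.382 F [ 0.3  0.4 -0.1] t 1.95
```

Emit:
drive_tool(
  rows=[
    {"offset": [-0.3,-0.1,1.5],"twist": 0,"grip": 9.3},
    {"offset": [0,0,1.8],"twist": 0,"grip": 9.3},
    {"offset": [0,0,1.8],"twist": 0,"grip": 9.3},
    {"offset": [0,0,1.6],"twist": 0,"grip": 9.3},
    {"offset": [0,0,0],"twist": 0,"grip": 9.3},
    {"offset": [0,0,0],"twist": 0,"grip": 6.0},
    {"offset": [0,0,0],"twist": 0,"grip": 5.0},
    {"offset": [0,0,0],"twist": 0,"grip": 4.6},
  ],
)

```text
time: 2.62
tool_pos: [0.6382, -0.0241, 0.1644]
eef_rot: [3.141, 0.003, 2.744]
contact_force: [-0.9, 0.0, 0.0]
grip_width: 0.832
```

Emit:
drive_tool(
  rows=[
    {"offset": [0,0,0],"twist": 0,"grip": 4.6},
    {"offset": [0,0,0],"twist": 0,"grip": 4.6},
    {"offset": [0,0,0],"twist": 0,"grip": 4.6},
    {"offset": [0,0,0],"twist": 0,"grip": 4.6},
  ],
)

```text
time: 2.95
tool_pos: [0.6376, -0.0246, 0.163]
eef_rot: [3.142, 0.0, 2.743]
contact_force: [-0.2, -1.4, 0.0]
grip_width: 0.55
```

Emit:
drive_tool(
  rows=[
    {"offset": [0,0,0],"twist": 0,"grip": 3.8},
    {"offset": [0,0,0],"twist": 0,"grip": 3.8},
    {"offset": [0,0,0],"twist": 0,"grip": 3.8},
    {"offset": [0,0,0],"twist": 0,"grip": 3.8},
  ],
)

```text
time: 3.28
tool_pos: [0.6377, -0.0242, 0.1628]
eef_rot: [3.141, 0.0, 2.743]
contact_force: [0.3, 2.0, 1.6]
grip_width: 0.464
```

Emit:
drive_tool(
  rows=[
    {"offset": [0,0,0],"twist": 0,"grip": 3.0},
    {"offset": [0,0,-0.5],"twist": 0,"grip": 3.0},
    {"offset": [0,0,-1.0],"twist": 0,"grip": 3.0},
    {"offset": [0,0,-1.5],"twist": 0,"grip": 3.0},
    {"offset": [0,0,-2],"twist": 0,"grip": 3.0},
    {"offset": [0,0,-2],"twist": 0,"grip": 3.0},
    {"offset": [0,0,0],"twist": 0,"grip": 3.0},
    {"offset": [0,0,0],"twist": 0,"grip": 3.0},
  ],
)

```text
time: 3.95
tool_pos: [0.6381, -0.025, 0.2345]
eef_rot: [-3.141, 0.003, 2.743]
contact_force: [-0.8, 1.0, -0.3]
grip_width: 0.466
```

Run:
```python
from h import *
s=manip.read_camera('side')[:,:,::-1]
cv2.imwrite('pics/z4.png',crop(s,270,110,110,120,5))
print(manip.get_state()['grip_width'])
p=manip.get_state()['tool_pos'];print(proj('side',[[*p[:2],.155],p-[0,0,.018],p+[0,0,.02],[.6375,-.024,.155]]))
go([.392,-.325,.23])
```

```text
0.4687284812399129
[[319.97822259 196.23462212]
 [321.36122341 173.26696221]
 [322.28571217 157.91386684]
 [319.9255682  196.06830549]]
offset cm [ 10.94 -37.19   0.31] pos [ 0.6373 -0.0248  0.2329] rot [-3.1411e+00  4.0000e-04  2.7426e+00] q5 -1.385 F [ 0.8  0.1 -0.2] t 4.0
```

View pics/z4.png

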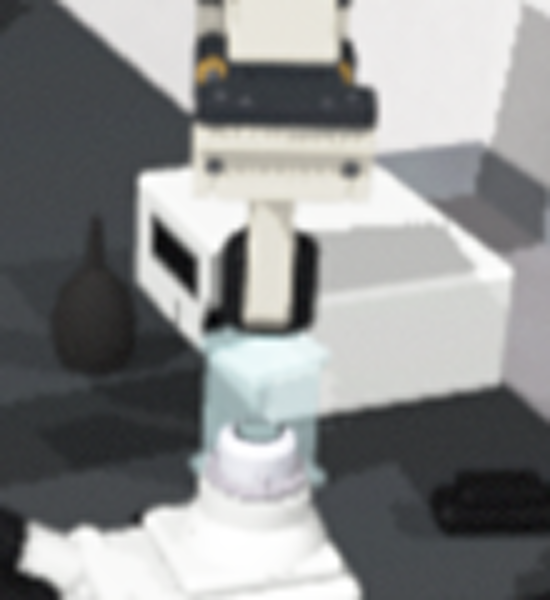

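Cap is held and centred on the finger (both near column 270 of the crop), the bare tube rim is at about (321.6,197.4). Next, the tray.

Emit:
drive_tool(
  rows=[
    {"offset": [0.5,-1.9,0],"twist": 0,"grip": 3.0},
    {"offset": [1.1,-3.7,0],"twist": 0,"grip": 3.0},
    {"offset": [1.1,-3.7,0],"twist": 0,"grip": 3.0},
    {"offset": [1.1,-3.7,0],"twist": 0,"grip": 3.0},
    {"offset": [1.1,-3.7,0],"twist": 0,"grip": 3.0},
    {"offset": [1.1,-3.7,0],"twist": 0,"grip": 3.0},
    {"offset": [1.1,-3.7,0],"twist": 0,"grip": 3.0},
    {"offset": [1.1,-3.7,0],"twist": 0,"grip": 3.0},
  ],
)

```text
time: 4.67
tool_pos: [0.4517, -0.2493, 0.2313]
eef_rot: [3.141, -0.003, 2.743]
contact_force: [0.6, -0.2, -0.8]
grip_width: 0.471
```

Emit:
drive_tool(
  rows=[
    {"offset": [1.1,-3.7,0],"twist": 0,"grip": 3.0},
    {"offset": [1.1,-3.7,0],"twist": 0,"grip": 3.0},
    {"offset": [0.5,-1.9,0],"twist": 0,"grip": 3.0},
    {"offset": [0,0,4],"twist": 0,"grip": 3.0},
    {"offset": [0,0,4],"twist": 0,"grip": 3.0},
    {"offset": [0,0,4],"twist": 0,"grip": 3.0},
    {"offset": [0,0,2],"twist": 0,"grip": 3.0},
    {"offset": [0,0,2],"twist": 0,"grip": 3.0},
  ],
)

```text
time: 5.33
tool_pos: [0.391, -0.3221, 0.0692]
eef_rot: [3.139, -0.005, 2.742]
contact_force: [0.7, -0.7, -0.3]
grip_width: 0.47
```

Emit:
drive_tool(
  rows=[
    {"offset": [0,0,2],"twist": 0,"grip": 3.0},
    {"offset": [0,0,1],"twist": 0,"grip": 3.0},
    {"offset": [0,0,0],"twist": 0,"grip": 3.0},
    {"offset": [0,0,0],"twist": 0,"grip": 3.0},
    {"offset": [0,0,0],"twist": 0,"grip": 3.0},
  ],
)

```text
time: 5.75
tool_pos: [0.3933, -0.3245, 0.0434]
eef_rot: [-3.141, 0.001, 2.743]
contact_force: [0.5, -0.2, -0.4]
grip_width: 0.473
```

Run:
```python
from h import *
go([.392,-.325,.0215])
go([.392,-.325,.0215])
s=manip.read_camera('side')[:,:,::-1]
cv2.imwrite('pics/z5.png',crop(s,200,260,170,150,4))
```

```text
offset cm [ 0.1  -0.1   2.19] pos [ 0.3933 -0.3245  0.0434] rot [-3.1410e+00  9.0000e-04  2.7429e+00] q5 -2.081 F [ 0.5 -0.2 -0.4] t 5.75
offset cm [ 0.1  -0.1   2.19] pos [ 0.3933 -0.3245  0.0434] rot [-3.1410e+00  9.0000e-04  2.7429e+00] q5 -2.081 F [ 0.5 -0.2 -0.4] t 5.75
```

View pics/z5.png

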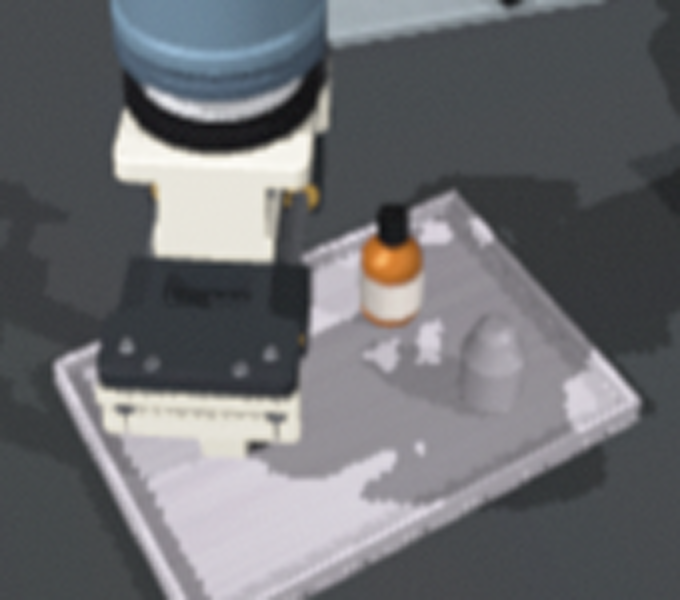

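The gripper is over the empty half; the bottle (crop 390,265) and the objective (490,365) are clear. Lowering the cap now.

Emit:
drive_tool(
  rows=[
    {"offset": [0,0,0.8],"twist": 0,"grip": 3.0},
    {"offset": [0,0,0.6],"twist": 0,"grip": 3.0},
    {"offset": [0,0,0.4],"twist": 0,"grip": 3.0},
    {"offset": [0,0,0.2],"twist": 0,"grip": 3.0},
    {"offset": [0,0,0],"twist": 0,"grip": 3.0},
    {"offset": [0,0,0],"twist": 0,"grip": 3.0},
    {"offset": [0,0,0],"twist": 0,"grip": 3.0},
  ],
)

```text
time: 6.38
tool_pos: [0.393, -0.3241, 0.0227]
eef_rot: [-3.142, 0.0, 2.743]
contact_force: [0.6, -0.2, 0.4]
grip_width: 0.469
```

Emit:
drive_tool(
  rows=[
    {"offset": [0,0,0.1],"twist": 0,"grip": 3.0},
    {"offset": [0,0,0.1],"twist": 0,"grip": 3.0},
    {"offset": [0,0,0],"twist": 0,"grip": 3.0},
    {"offset": [0,0,0],"twist": 0,"grip": 3.0},
  ],
)

```text
time: 6.72
tool_pos: [0.3932, -0.3243, 0.0217]
eef_rot: [-3.141, 0.001, 2.743]
contact_force: [-2.3, 0.9, 9.1]
grip_width: 0.467
```

Emit:
drive_tool(
  rows=[
    {"offset": [0,0,-0.05],"twist": 0,"grip": 4.5},
    {"offset": [0,0,0],"twist": 0,"grip": 5.2},
    {"offset": [0,0,0],"twist": 0,"grip": 6},
    {"offset": [0,0,0],"twist": 0,"grip": 6},
    {"offset": [0,0,0],"twist": 0,"grip": 6},
    {"offset": [0,0,0],"twist": 0,"grip": 6},
  ],
)

```text
time: 7.22
tool_pos: [0.393, -0.324, 0.021]
eef_rot: [3.141, -0.0, 2.743]
contact_force: [0.6, -0.6, 0.0]
grip_width: 0.643
```

Emit:
drive_tool(
  rows=[
    {"offset": [0,0,-0.5],"twist": 0,"grip": 6},
    {"offset": [0,0,-1.5],"twist": 0,"grip": 6},
    {"offset": [0,0,-3],"twist": 0,"grip": 6},
    {"offset": [0,0,-4],"twist": 0,"grip": 6},
    {"offset": [0,0,-4],"twist": 0,"grip": 6},
    {"offset": [0,0,-4],"twist": 0,"grip": 6},
    {"offset": [0,0,-4],"twist": 0,"grip": 6},
    {"offset": [0,0,0],"twist": 0,"grip": 6},
  ],
)

```text
time: 7.88
tool_pos: [0.3956, -0.3272, 0.24]
eef_rot: [-3.134, 0.013, 2.743]
contact_force: [0.6, -0.8, 0.7]
grip_width: 0.646
```

Run:
```python
from h import *
go([.4475,.244,.23])
```

```text
offset cm [17.39 54.66  0.38] pos [ 0.3956 -0.3272  0.24  ] rot [-3.1343  0.013   2.7431] q5 -2.081 F [ 0.6 -0.8  0.7] t 7.88
```

Emit:
drive_tool(
  rows=[
    {"offset": [0.6,1.9,0],"twist": 0,"grip": 9.2},
    {"offset": [1.1,3.6,0],"twist": 0,"grip": 9.2},
    {"offset": [1.1,3.6,0],"twist": 0,"grip": 9.2},
    {"offset": [1.1,3.6,0],"twist": 0,"grip": 9.2},
    {"offset": [1.1,3.6,0],"twist": 0,"grip": 9.2},
    {"offset": [1.1,3.6,0],"twist": 0,"grip": 9.2},
    {"offset": [1.1,3.6,0],"twist": 0,"grip": 9.2},
    {"offset": [1.1,3.6,0],"twist": 0,"grip": 9.2},
  ],
)

```text
time: 8.55
tool_pos: [0.4214, -0.0403, 0.2314]
eef_rot: [3.142, 0.001, 2.742]
contact_force: [1.0, 0.3, 0.3]
grip_width: 0.988
```

Emit:
drive_tool(
  rows=[
    {"offset": [1.1,3.6,0],"twist": 0,"grip": 9.2},
    {"offset": [1.1,3.6,0],"twist": 0,"grip": 9.2},
    {"offset": [1.1,3.6,0],"twist": 0,"grip": 9.2},
    {"offset": [1.1,3.6,0],"twist": 0,"grip": 9.2},
    {"offset": [1.1,3.6,0],"twist": 0,"grip": 9.2},
    {"offset": [1.1,3.6,0],"twist": 0,"grip": 9.2},
    {"offset": [1.1,3.6,0],"twist": 0,"grip": 9.2},
    {"offset": [1.1,3.6,0],"twist": 0,"grip": 9.2},
  ],
)

```text
time: 9.22
tool_pos: [0.4521, 0.2595, 0.2313]
eef_rot: [3.141, 0.0, 2.743]
contact_force: [-0.1, -0.3, -0.4]
grip_width: 0.991
```

Emit:
drive_tool(
  rows=[
    {"offset": [0,0,2],"twist": 0,"grip": 9.3},
    {"offset": [0,0,4],"twist": 0,"grip": 9.3},
    {"offset": [0,0,4],"twist": 0,"grip": 9.3},
    {"offset": [0,0,2],"twist": 0,"grip": 9.3},
    {"offset": [0,0,0],"twist": 0,"grip": 9.3},
    {"offset": [0,0,0],"twist": 0,"grip": 9.3},
    {"offset": [0,0,0],"twist": 0,"grip": 9.3},
  ],
)

```text
time: 9.8
tool_pos: [0.4537, 0.2578, 0.1127]
eef_rot: [3.14, 0.002, 2.743]
contact_force: [0.3, 0.5, 0.2]
grip_width: 1.005
```

Run:
```python
from h import *
go([.4475,.244,.03])
s=manip.read_camera('side')[:,:,::-1]; t=manip.read_camera('top')[:,:,::-1]
cv2.imwrite('pics/z6.png',np.vstack([crop(s,160,130,120,95,5)[:,:600],np.hstack([crop(t,140,220,60,60,4),crop(s,200,310,80,60,4)[:,:360]])[:, :600] if 0 else crop(s,200,310,120,25,5)]))
st=manip.get_state();p=st['tool_pos'];y=R.from_euler('xyz',st['eef_rot']).apply([0,1,0])
for d in(-.0465,-.055,-.064): print(d,proj('side',p+[0,0,-.011]+d*y))
for q in([.4475,.244,.054],[.4475,.244,0]): print(proj('side',q))
```

```text
offset cm [ 0.05 -1.53  8.27] pos [0.4537 0.2578 0.1127] rot [3.1400e+00 1.9000e-03 2.7426e+00] q5 -0.869 F [0.3 0.5 0.2] t 9.8
-0.0465 [[216.8868853  184.65327516]]
-0.055 [[216.26548283 186.07062632]]
-0.064 [[215.59849341 187.59195636]]
[[220.06960497 194.59297141]]
[[221.35852517 210.63721804]]
```

View pics/z6.png

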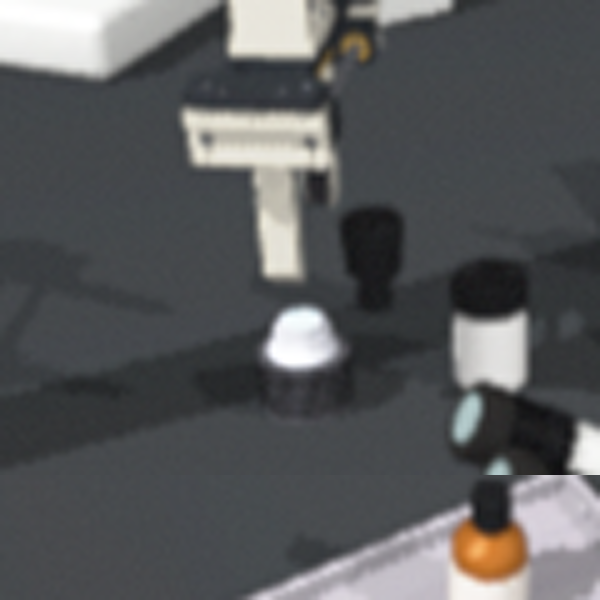

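Emit:
drive_tool(
  rows=[
    {"offset": [0,-1.4,0],"twist": 0,"grip": 9.3},
    {"offset": [0,0,2],"twist": 0,"grip": 9.3},
    {"offset": [0,0,3],"twist": 0,"grip": 9.3},
    {"offset": [0,0,3],"twist": 0,"grip": 9.3},
    {"offset": [0,0,1.0],"twist": 0,"grip": 9.3},
    {"offset": [0,0,0.5],"twist": 0,"grip": 9.3},
    {"offset": [0,0,0],"twist": 0,"grip": 9.3},
    {"offset": [0,0,0],"twist": 0,"grip": 8},
  ],
)

```text
time: 10.57
tool_pos: [0.4483, 0.245, 0.0176]
eef_rot: [3.14, 0.002, 2.743]
contact_force: [-0.1, 0.4, 0.4]
grip_width: 0.965
```

Emit:
drive_tool(
  rows=[
    {"offset": [0,0,0],"twist": 0,"grip": 7},
    {"offset": [0,0,0],"twist": 0,"grip": 6},
    {"offset": [0,0,0],"twist": 0,"grip": 5.6},
    {"offset": [0,0,0],"twist": 0,"grip": 5.4},
    {"offset": [0,0,0],"twist": 0,"grip": 5.2},
    {"offset": [0,0,0],"twist": 0,"grip": 5},
    {"offset": [0,0,0],"twist": 0,"grip": 4.5},
    {"offset": [0,0,0],"twist": 0,"grip": 4},
  ],
)

```text
time: 11.23
tool_pos: [0.4479, 0.2451, 0.0168]
eef_rot: [3.14, 0.001, 2.743]
contact_force: [1.2, 3.5, 6.0]
grip_width: 0.577
```

Emit:
drive_tool(
  rows=[
    {"offset": [0,0,-0.5],"twist": 0,"grip": 3},
    {"offset": [0,0,-1.5],"twist": 0,"grip": 3},
    {"offset": [0,0,-3],"twist": 0,"grip": 3},
    {"offset": [0,0,-4],"twist": 0,"grip": 3},
    {"offset": [0,0,-4],"twist": 0,"grip": 3},
    {"offset": [0,0,-4],"twist": 0,"grip": 3},
    {"offset": [0,0,-3.5],"twist": 0,"grip": 3},
    {"offset": [0,0,0],"twist": 0,"grip": 3},
  ],
)

```text
time: 11.9
tool_pos: [0.4499, 0.2452, 0.2282]
eef_rot: [3.135, 0.009, 2.743]
contact_force: [0.9, 0.4, -0.8]
grip_width: 0.579
```

Emit:
drive_tool(
  rows=[
    {"offset": [0,0,0],"twist": 0,"grip": 3},
    {"offset": [0,0,0],"twist": 0,"grip": 3},
    {"offset": [0,0,0],"twist": 0,"grip": 3},
    {"offset": [0,0,0],"twist": 0,"grip": 3},
  ],
)

```text
time: 12.23
tool_pos: [0.4457, 0.2441, 0.2189]
eef_rot: [-3.138, -0.004, 2.743]
contact_force: [-0.3, 0.5, -1.8]
grip_width: 0.578
```

Run:
```python
from h import *
go([.6375,-.0243,.222]);print(manip.get_state()['torque'],manip.get_state()['grip_width'])
```

```text
offset cm [-28.1  -17.28  -0.36] pos [0.4457 0.2441 0.2189] rot [-3.1384 -0.0036  2.7427] q5 -0.891 F [-0.3  0.5 -1.8] t 12.23
[-0.05357184 -0.00621626  0.01137321] 0.577953809524795
```

Emit:
drive_tool(
  rows=[
    {"offset": [-1.4,-0.9,0],"twist": 0,"grip": 3},
    {"offset": [-3,-1.9,0],"twist": 0,"grip": 3},
    {"offset": [-3.1,-1.9,0],"twist": 0,"grip": 3},
    {"offset": [-3.1,-1.9,0],"twist": 0,"grip": 3},
    {"offset": [-3.1,-1.9,0],"twist": 0,"grip": 3},
    {"offset": [-3.1,-2,0],"twist": 0,"grip": 3},
    {"offset": [-3.1,-2,0],"twist": 0,"grip": 3},
    {"offset": [-3,-2,0],"twist": 0,"grip": 3},
  ],
)

```text
time: 12.9
tool_pos: [0.6019, 0.0204, 0.2192]
eef_rot: [-3.141, -0.003, 2.743]
contact_force: [0.2, 1.4, -2.9]
grip_width: 0.581
```

Emit:
drive_tool(
  rows=[
    {"offset": [-3,-1.9,0],"twist": 0,"grip": 3},
    {"offset": [-2,-1.1,0],"twist": 0,"grip": 3},
    {"offset": [0,0,0],"twist": 0,"grip": 3},
    {"offset": [0,0,0],"twist": 0,"grip": 3},
    {"offset": [0,0,0],"twist": 0,"grip": 3},
    {"offset": [0,0,0],"twist": 0,"grip": 3},
  ],
)

```text
time: 13.4
tool_pos: [0.6353, -0.0238, 0.2203]
eef_rot: [-3.141, -0.002, 2.744]
contact_force: [-0.0, 0.5, -2.2]
grip_width: 0.576
```

Run:
```python
from h import *
go([.6377,-.0243,.20])
s=manip.read_camera('side')[:,:,::-1]
cv2.imwrite('pics/z7.png',np.hstack([crop(s,285,130,75,100,6),crop(s,200,320,60,100,6)[:, :350]]))
st=manip.get_state();p=st['tool_pos'];y=R.from_euler('xyz',st['eef_rot']).apply([0,1,0])
print(proj('side',[p+[0,0,.037],p+[0,0,.019],p-[0,0,.017],[*p[:2],.155],p+[0,0,-.011]-.035*y]))
```

```text
offset cm [-0.25  0.05  2.03] pos [ 0.6353 -0.0238  0.2203] rot [-3.1415e+00 -2.2000e-03  2.7438e+00] q5 -1.386 F [-0.   0.5 -2.2] t 13.4
[[321.43953135 155.85001579]
 [321.00415259 163.23912462]
 [320.15862486 177.58915031]
 [319.06478423 196.15346303]
 [320.6465692  182.10300378]]
```

View pics/z7.png

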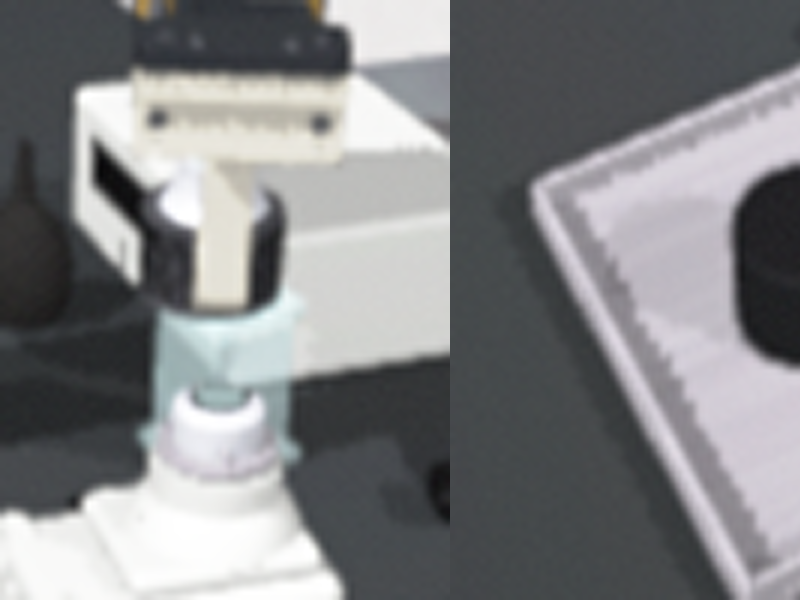

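The cap stands upright in the tray. The adapter's bottom centre is about 213 in the crop, the tube rim centre about 220. Allowing for perspective, the adapter needs about 4.7 mm towards -x_tool.

Emit:
drive_tool(
  rows=[
    {"offset": [-0.47,0,0],"twist": 0,"grip": 3},
    {"offset": [0,0,1.5],"twist": 0,"grip": 3},
    {"offset": [0,0,1.5],"twist": 0,"grip": 3},
    {"offset": [0,0,1],"twist": 0,"grip": 3},
    {"offset": [0,0,0.4],"twist": 0,"grip": 3},
    {"offset": [0,0,0.2],"twist": 0,"grip": 3},
    {"offset": [0,0,0],"twist": 0,"grip": 3},
    {"offset": [0,0,0],"twist": 0,"grip": 3},
  ],
)

```text
time: 14.12
tool_pos: [0.6409, -0.0268, 0.1759]
eef_rot: [3.141, 0.001, 2.743]
contact_force: [-0.2, 0.0, -2.3]
grip_width: 0.579
```

Emit:
drive_tool(
  rows=[
    {"offset": [0,0,0.2],"twist": 0,"grip": 3},
    {"offset": [0,0,0.2],"twist": 0,"grip": 3},
    {"offset": [0,0,0],"twist": 0,"grip": 3},
    {"offset": [0,0,0],"twist": 0,"grip": 3},
  ],
)

```text
time: 14.45
tool_pos: [0.6405, -0.0268, 0.1712]
eef_rot: [-3.142, 0.0, 2.743]
contact_force: [-0.7, -0.3, -1.4]
grip_width: 0.576
```

Emit:
drive_tool(
  rows=[
    {"offset": [0,0.05,0.2],"twist": 0,"grip": 3},
    {"offset": [0,0,0.2],"twist": 0,"grip": 3},
    {"offset": [0,0,0],"twist": 0,"grip": 3},
    {"offset": [0,0,0],"twist": 0,"grip": 3},
  ],
)

```text
time: 14.78
tool_pos: [0.6414, -0.0259, 0.1674]
eef_rot: [3.14, 0.001, 2.743]
contact_force: [2.0, 1.9, -0.9]
grip_width: 0.575
```

Emit:
drive_tool(
  rows=[
    {"offset": [0,0,0.1],"twist": 0,"grip": 3},
    {"offset": [0,0,0.1],"twist": 0,"grip": 3},
    {"offset": [0,0,0.1],"twist": 0,"grip": 3},
    {"offset": [0,0,0],"twist": 0,"grip": 3},
    {"offset": [0,0,0],"twist": 0,"grip": 3},
  ],
)

```text
time: 15.2
tool_pos: [0.6413, -0.0258, 0.1642]
eef_rot: [3.14, 0.001, 2.743]
contact_force: [3.8, 4.5, -0.1]
grip_width: 0.582
```

Emit:
drive_tool(
  rows=[
    {"offset": [-0.04,0.1,0],"twist": 0,"grip": 3},
    {"offset": [0,0,0.1],"twist": 0,"grip": 3},
    {"offset": [0,0,0.1],"twist": 0,"grip": 3},
    {"offset": [0,0,0.1],"twist": 0,"grip": 3},
    {"offset": [0,0,0],"twist": 0,"grip": 3},
    {"offset": [0,0,0],"twist": 0,"grip": 3},
  ],
)

```text
time: 15.7
tool_pos: [0.6413, -0.0256, 0.1607]
eef_rot: [-3.141, -0.001, 2.743]
contact_force: [2.2, 1.8, -3.6]
grip_width: 0.578
```

Emit:
drive_tool(
  rows=[
    {"offset": [-0.02,0.04,0.1],"twist": 0,"grip": 3},
    {"offset": [0,0,0.1],"twist": 0,"grip": 3},
    {"offset": [0,0,0],"twist": 0,"grip": 3},
    {"offset": [0,0,0],"twist": 0,"grip": 3},
  ],
)

```text
time: 16.03
tool_pos: [0.6415, -0.0257, 0.1593]
eef_rot: [-3.141, -0.0, 2.743]
contact_force: [-1.2, -0.5, 0.7]
grip_width: 0.579
```

Emit:
drive_tool(
  rows=[
    {"offset": [0,0,0.05],"twist": 0,"grip": 3},
    {"offset": [0,0,0.05],"twist": 0,"grip": 3},
    {"offset": [0,0,0],"twist": 0,"grip": 3},
    {"offset": [0,0,0],"twist": 0,"grip": 3},
  ],
)

```text
time: 16.37
tool_pos: [0.6417, -0.0257, 0.1591]
eef_rot: [-3.141, 0.0, 2.743]
contact_force: [-2.6, -0.6, 5.3]
grip_width: 0.581
```

Emit:
drive_tool(
  rows=[
    {"offset": [0,0,0.03],"twist": 0.06,"grip": 3},
    {"offset": [0,0,0],"twist": 0.06,"grip": 3},
    {"offset": [0,0,0],"twist": 0.06,"grip": 3},
    {"offset": [0,0,0],"twist": 0.04,"grip": 3},
    {"offset": [0,0,0],"twist": 0,"grip": 3},
    {"offset": [0,0,0],"twist": 0,"grip": 3},
  ],
)

```text
time: 16.87
tool_pos: [0.6415, -0.0254, 0.1572]
eef_rot: [-3.141, -0.001, 2.524]
contact_force: [-0.3, -0.1, -1.3]
grip_width: 0.573
```

Emit:
drive_tool(
  rows=[
    {"offset": [0,0,0.1],"twist": 0,"grip": 3},
    {"offset": [0,0,0.1],"twist": 0,"grip": 3},
    {"offset": [0,0,0],"twist": 0,"grip": 3},
    {"offset": [0,0,0],"twist": 0,"grip": 3},
  ],
)

```text
time: 17.2
tool_pos: [0.6417, -0.0253, 0.1557]
eef_rot: [-3.141, -0.0, 2.523]
contact_force: [-0.2, -0.7, -1.9]
grip_width: 0.579
```

Run:
```python
from h import *
print(manip.get_state()['torque']); go([.6415,-.0254,.148])
```

```text
[-0.00442034 -0.00277243 -0.00551921]
offset cm [ 0.01 -0.02  0.77] pos [ 0.6417 -0.0253  0.1557] rot [-3.1414e+00 -3.0000e-04  2.5232e+00] q5 -1.165 F [-0.2 -0.7 -1.9] t 17.2
```

It is in the keyways and moving freely. Pressing on down to the ring.

Emit:
drive_tool(
  rows=[
    {"offset": [0,0,0.1],"twist": 0.03,"grip": 3},
    {"offset": [0,0,0.1],"twist": 0,"grip": 3},
    {"offset": [0,0,0.1],"twist": 0,"grip": 3},
    {"offset": [0,0,0],"twist": 0,"grip": 3},
    {"offset": [0,0,0],"twist": 0,"grip": 3},
  ],
)

```text
time: 17.62
tool_pos: [0.6419, -0.0253, 0.1533]
eef_rot: [3.141, 0.001, 2.493]
contact_force: [-0.8, 0.1, 2.3]
grip_width: 0.577
```

Emit:
drive_tool(
  rows=[
    {"offset": [0,0,0.1],"twist": 0,"grip": 3},
    {"offset": [0,0,0.1],"twist": 0,"grip": 3},
    {"offset": [0,0,0.1],"twist": 0,"grip": 3},
    {"offset": [0,0,0],"twist": 0,"grip": 3},
    {"offset": [0,0,0],"twist": 0,"grip": 3},
  ],
)

```text
time: 18.03
tool_pos: [0.642, -0.0253, 0.1502]
eef_rot: [3.141, 0.0, 2.493]
contact_force: [-2.5, 0.9, 4.4]
grip_width: 0.579
```

Emit:
drive_tool(
  rows=[
    {"offset": [0,0,0.1],"twist": 0,"grip": 3},
    {"offset": [0,0,0.1],"twist": 0,"grip": 3},
    {"offset": [0,0,0],"twist": 0,"grip": 3},
    {"offset": [0,0,0],"twist": 0,"grip": 3},
  ],
)

```text
time: 18.37
tool_pos: [0.6419, -0.0253, 0.1483]
eef_rot: [3.141, 0.0, 2.493]
contact_force: [-2.0, -0.6, 5.8]
grip_width: 0.583
```

Emit:
drive_tool(
  rows=[
    {"offset": [0,0,0.1],"twist": 0,"grip": 3},
    {"offset": [0,0,0.05],"twist": 0,"grip": 3},
    {"offset": [0,0,0],"twist": 0,"grip": 3},
    {"offset": [0,0,0],"twist": 0,"grip": 3},
  ],
)

```text
time: 18.7
tool_pos: [0.642, -0.0254, 0.1478]
eef_rot: [3.141, 0.001, 2.493]
contact_force: [-3.7, 0.7, 10.9]
grip_width: 0.576
```

Emit:
drive_tool(
  rows=[
    {"offset": [0,0,0.1],"twist": 0,"grip": 3},
    {"offset": [0,0,0.05],"twist": 0,"grip": 3},
    {"offset": [0,0,0],"twist": 0,"grip": 3},
    {"offset": [0,0,0],"twist": 0,"grip": 3},
  ],
)

```text
time: 19.03
tool_pos: [0.642, -0.0253, 0.1477]
eef_rot: [3.141, 0.002, 2.493]
contact_force: [-7.2, 0.8, 17.8]
grip_width: 0.576
```

Emit:
drive_tool(
  rows=[
    {"offset": [0.06,-0.05,0],"twist": 0,"grip": 3},
    {"offset": [0,0,0.02],"twist": 0,"grip": 3},
    {"offset": [0,0,0],"twist": 0,"grip": 3},
    {"offset": [0,0,0],"twist": 0,"grip": 3},
    {"offset": [0,0,0],"twist": 0,"grip": 3},
    {"offset": [0,0,0],"twist": 0,"grip": 3},
    {"offset": [0,0,0],"twist": 0,"grip": 3},
    {"offset": [0,0,0],"twist": 0,"grip": 3},
  ],
)

```text
time: 19.7
tool_pos: [0.642, -0.0254, 0.1477]
eef_rot: [3.14, 0.003, 2.493]
contact_force: [-3.8, 1.9, 17.3]
grip_width: 0.579
```

Run:
```python
from h import *
s=manip.read_camera('side')[:,:,::-1]
cv2.imwrite('pics/z8.png',np.hstack([crop(s,285,140,65,100,6),crop(s,210,290,65,100,6)]))
go([.642,-.025,.1477]); print(manip.get_state()['torque'])
```

```text
offset cm [0.02 0.03 0.01] pos [ 0.642  -0.0254  0.1478] rot [3.1399 0.0035 2.493 ] q5 -1.135 F [-4.3  0.7 16.9] t 19.75
[ 0.21494397  0.90843398 -0.00679443]
```

View pics/z8.png

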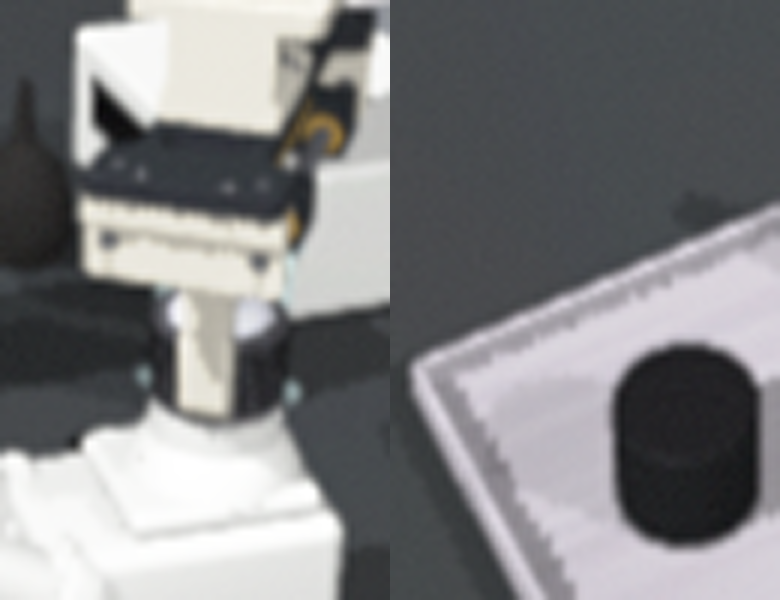

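Emit:
drive_tool(
  rows=[
    {"offset": [0.02,-0.02,0.06],"twist": 0.03,"grip": 3},
    {"offset": [0,0,0.04],"twist": -0.03,"grip": 3},
    {"offset": [0,0,0],"twist": -0.03,"grip": 3},
    {"offset": [0,0,0],"twist": 0.03,"grip": 3},
    {"offset": [0,0,0],"twist": 0,"grip": 3},
    {"offset": [0,0,0],"twist": 0,"grip": 3},
    {"offset": [0,0,0],"twist": 0,"grip": 3},
    {"offset": [0,0,0],"twist": 0,"grip": 3},
  ],
)

```text
time: 20.42
tool_pos: [0.6426, -0.0256, 0.1477]
eef_rot: [3.139, 0.006, 2.493]
contact_force: [-3.3, 2.2, 19.4]
grip_width: 0.582
```

Run:
```python
from h import *
for i in range(4): manip.read_camera('top'); go([.642,-.025,.1477])
```

```text
offset cm [0.08 0.   0.  ] pos [ 0.6426 -0.0255  0.1477] rot [3.1387 0.0057 2.4929] q5 -1.135 F [-4.1  0.5 20.6] t 20.47
offset cm [0.09 0.01 0.  ] pos [ 0.6426 -0.0256  0.1477] rot [3.1387 0.0057 2.4929] q5 -1.135 F [-3.3  1.5 21.1] t 20.52
offset cm [0.08 0.01 0.  ] pos [ 0.6426 -0.0255  0.1477] rot [3.1387 0.0057 2.493 ] q5 -1.135 F [-4.3  1.1 20.9] t 20.57
offset cm [0.08 0.01 0.  ] pos [ 0.6426 -0.0256  0.1477] rot [3.1387 0.0057 2.4929] q5 -1.135 F [-3.4  1.9 20.8] t 20.62
```

```bash
python3 -c "
from station import manip
print(manip.job_done()); s=manip.get_state(); print(s['tool_pos'],s['contact_force'],s['grip_width'])"
```

```text
the job is handed in; nothing more can be done
None
the job is handed in; nothing more can be done
```

The job is done and handed in at about 20.6 s. The dust cap is standing upright and released in the empty half of the tray. The adapter is on the photo tube, keyed over the pins, and still held pushed home by the gripper.

**Keyways:** the adapter rested on the pins with the tool at z of about 0.159. It dropped in during a twist of about 13°. The ring's resistance then grew over the last few millimetres, as described.

**Fully home:** it came to a hard stop at z = 0.1477. More push (about 21 N net up on the tool) and a small twist back and forth did not move it further. The stop was 11.4–11.6 mm below where the adapter had rested on the pins, against 12 mm expected. I put that down to reading noise. It agrees with the height at which the adapter was gripped, which predicts 0.1478.

**Last pictures:** the side view shows the cap upright in the tray and the adapter collar seated at the foot of the tube.

**Left over:** a steady side force of about 4 N and a tool tilt of about 0.006 rad remain. I took no final close-up of the bystanders, but no move went near them and no unexpected contact force showed up.

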